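Set the stone tablet on the sloped display stand and slide it under the lamp

ROBOT

A 6-joint arm with a two-finger parallel gripper is mounted at the origin on the work surface. World frame = base frame: x ahead of the robot, y to its left, z up, the work surface at z = 0. Lengths are in m, angles in rad, forces in N, time in s.
With the tool pointing down it reaches from about 0.375 to 0.825 m from the base axis. Payload 5.5 kg.
Tool frame: the origin (TCP) lies on the mounting face of the last link; the fingertips stand 173 mm ahead of it and the grasp point (between the pads) lies 155 mm ahead of it (manip.tcp_to_grasp is the distance from the TCP to the grasp point, in m); z points along the fingers, y is the line along which they close (so a half turn about z gives the same grasp; the last joint's range is limited). The gripper opens to 85 mm and grips with 20 to 120 N. Pads are 22 mm wide; open, the fingers measure 114 mm over their backs; the gripper's body (76 mm by 85 mm) begins 54 mm behind the grasp point. The pads swing forward as they close: fully open they stand 13 mm farther back than shut.
Start: joints at [-1.314, 0.314, -0.047, 1.21, 0, 1.571], TCP at [0.152, -0.58, 0.405] pointing down, gripper open.
Joint ranges: [-2.67, 2.67], [-0.69, 1.73], [-1.03, 1.25], [-2.08, 2.16], [-1.42, 1.45], [-3.14, 3.14]. Speed limits (rad/s): [2.39, 2.39, 3.01, 3.14, 3.14, 3.14].

INTERFACE

Orientations are given as a rotation vector (axis times angle).
In Python, from workcell import manip gives the robot as it stands. The module is installed in compiled form; this text tells all that it offers.
- The arm moves only by the tool carry_out, never from a script. Its argument "motion" is one flat list of numbers, 5 for each row, row after row: the shift along the tool's x, y, z as a fraction of full scale, then the turn about the tool's z as a fraction of full scale, then the finger opening in mm, from 0 to 85.4. In form: [dx, dy, dz, twist, claw, dx, dy, dz, twist, claw, ...]. A call has 1 to 8 rows; each row shifts and turns the commanded pose from where the row before left it, along the tool's axes as they then stand; what a row does not reach is not made up. Full scale, the value 1, is 0.02 m for a shift and 0.08 rad for a turn. A row lasts 1/8 s, in which the tool goes at most 62.5 mm and 10.7 degrees, less where a joint would pass 70% of its speed; a pose out of reach is approached as far as the arm can. A call with a number of a shift or a turn outside -1 to 1 is refused whole. A call with a gripper value outside its range is refused whole. The fingers move at their own pace and stop on an object; the grip force is fixed at half the most. Time passes only in rows, so rows that do not move let the fingers close. It gives the time, the measured TCP pose, the force, the opening and the grip force at its end, in the units of the state.
- manip.get_obs(): the state, without advancing time (a new reading comes with each control period).
- manip.capture(name): name is "scene" or "side" or "wrist"; returns a dict with "pixels" (420x560x3 uint8, blue, green, red), "mtx" (3x3 intrinsics, pixels), "R" (3x3) and "t" (3): a world point X has camera coordinates R X + t; the wrist camera has in their place "tool_from_camera" (4x4, takes a point from camera to tool coordinates, whose origin is the TCP and whose axes are the flange's). Camera axes: x right, y down, z forward; pixel columns grow to the right and rows downward; lengths in m; the calibration is good to about 2 mm. A picture is of the moment at which its call begins: read the wrist's pose just before it. There is no depth.
- manip.job_done(): hands the job in; it is judged then, once.
Trained networks look in the newest picture that a camera, given by its name, has taken for a name from the list of things; names that differ only in an ending like _2 or _b are one class to them, and where a whole thing is asked for, a point or a joint stands for the part that bears it (a point fixed in the world has none). Each returns a list of dicts, best first, with "conf" (0 to 1); they miss things now and then, are a little off and sometimes report something else, mostly with a low value. They report only what shows in the picture. A call takes as long as a camera call. They do not tell look-alikes from the thing itself.
- manip.search_frame(query, camera): "position" ([column, row] as shares, 0 to 1, of the picture: columns of its width, rows of its height, amid what is visible of it).
- manip.tip_of(query, camera): "position" ([column, row] as shares, 0 to 1, of the picture: columns of its width, rows of its height: a listed point, or the origin of a listed thing).
The state is a dict: "clock": time; "joints": joint angles; "joint_vel": joint speeds; "tau": joint torques, N m; "tcp_pos": TCP position; "orientation": TCP orientation; "ft_force": force on the tool from outside, world axes, zero at the start; "wrist_torque": the same for the moment, N m; "gripper_width": opening from 0.0 (shut) to 1.0 (fully open); "gripper_force": force on a finger pad.
Only numpy, scipy, OpenCV 4.12 (cv2) and the standard library are available. Lean on these libraries where they do the work, as an engineer would, in place of code of your own. Each camera call takes 0.05 s, during which the arm holds its last target. There are 200 camera calls.

TASK

Get the rectangular stone tablet ready to be shown: set it down gently on the sloped display stand, flat and wholly on it, with one long edge fully home and square against the upper side of the wooden cleat so that it cannot slide off. Then slide the loaded stand sideways along the table under the low spot lamp until the tablet is centred beneath the lamp head and still sits against the cleat. Do not touch the lamp, and leave the other things on the table where they are.

Things in the scene. Friction and masses are not known exactly. Their poses are not given: they have to be found in the camera images.
- tablet: The piece to show: rectangular tablet of dark red-brown jasper, 60 (its x) x 120 (its y) x 14 mm thick (its z), 0.26 kg, the same above and below. Origin at its centre (7 mm above the table when flat). It starts flat on the table to the right of the stand, turned at random; it and the round stone of the same material can be in either of two places.
- stand: Loose closed wedge covered in beige leatherette, 0.9 kg, 170 mm deep (x) by 200 mm wide (y). Origin: centre of its underside; x points from the low front (36 mm high, towards the robot) to the high back (98 mm), z up. Plain upright sides at y = -100 and +100 mm. Top slopes up at 20 degrees, 181 mm long, with a wooden cleat across it. A push of 4 to 9 N slides it on the table.
- stand_seat (a point): Point on the slope at the foot of the cleat's upper side, mid-width (stand x -53, y 0, z 48 mm), 34 mm up the slope from the front edge. Its x points up the slope, y along the cleat, z out of the slope. The cleat is 10 mm thick, 10 mm proud. A tablet home against it has its centre at x 30, z 7 mm here, long side along y. Friction (about 0.6) holds a stone on the slope.
- lamp: Fixed spot lamp, not to be touched: black cylindrical head 77 mm across, 130 mm long, pointing down, lower face 112 mm above the table (14 mm over the stand's back). Origin on the table beneath the head's centre. Its arms rise from the head to the left and back, up to 0.35 m; foot 160 mm across at x 70, y 260 mm. The stand starts 150 to 220 mm away on its -y side.
- disc: Bystander: round stone, 92 mm across, 14 mm thick, same jasper as the tablet, flat on the table. Origin at the centre of its underside.
- bangle: Bystander: pale green stone bangle, 78 mm across, 11 mm high, lying flat near the robot's base, left of the middle. Origin at the centre of its underside.
- ring_cone: Bystander: wooden ring cone, 52 mm across the foot, 88 mm tall, on the left. Origin at the centre of its foot.
- caliper: Bystander: steel caliper with a black slide, 215 mm long (its y), 14 mm high, on the right. Origin at the middle of its beam, on the table.
- loupe: Bystander: folding loupe, 85 mm long, 16 mm high, near the robot's base, right of the middle. Origin under its round lens, on the table.
Not all that is in view belongs to the job. Leave any purple or yellow look-alike of the tablet alone.

How it is judged:
On the way, in this order (a step that is already met when the one before it is completed fails the run):
1. the tablet lies flat on the slope, home and square against the cleat, while the stand still stands clear of the lamp (x of tablet in the frame of stand_seat between 0.026 and 0.0335 m and y of tablet in the frame of stand_seat between -0.04 and 0.04 m and z of tablet in the frame of stand_seat between 0.004 and 0.01 m and angle between the y axis of tablet and the y axis of stand_seat, either way round below 0.05 rad and angle between the z axis of tablet and the z axis of stand_seat, either way round below 0.06 rad and horizontal distance between tablet and lamp above 0.1 m), for 0.3 s.
2. the tablet is centred under the lamp head, still home against the cleat (x of tablet in the frame of stand_seat between 0.026 and 0.0335 m and y of tablet in the frame of stand_seat between -0.04 and 0.04 m and z of tablet in the frame of stand_seat between 0.004 and 0.01 m and angle between the y axis of tablet and the y axis of stand_seat, either way round below 0.05 rad and angle between the z axis of tablet and the z axis of stand_seat, either way round below 0.06 rad and horizontal distance between tablet and lamp below 0.025 m), for 0.2 s.
At the end, for the whole second after the job is handed in: The tablet lies flat on the slope, wholly on its width (centre within 40 mm of the middle), long edge against the cleat (gap at most 3.5 mm, square within 3 degrees), its centre within 25 mm horizontally of the lamp head's axis; stand flat on the table, both at rest (all of step 2 and linear speed of each of tablet, stand below 0.01 m/s and angle between stand's own z axis and vertical below 0.04 rad); the robot touches nothing.
It fails at once if the lamp is touched (more than 1 N) (contact force between lamp and anything else above 1 N).
It fails at once if the tablet is dropped or slammed onto the stand (contact force over 90 N, about a 25 mm fall) (contact force between tablet and stand above 90 N).
It fails at once if the round stone, bangle, ring cone, caliper or loupe is moved by more than 30 mm (distance of any of disc, bangle, ring_cone, caliper, loupe from where it was at the start of the episode above 0.03 m).
It also fails if it takes over 67 s, if anything falls off the work surface, if the arm or the gripper's body presses on something with over 40 N, if the wrist force passes 120 N, or if a joint passes its speed limit or range.

## Working session

There is one attempt and no reset: what is moved stays moved. The work goes in short steps, Python scripts to look and compute and a tool call to move; the robot and the scene stay as the last step left them, time stands still between calls to the robot, and variables do not carry over. Pictures are saved under pics/ and viewed, at most 10 in all, crops included, and the job is handed in when it is done.

Besides the shell and the picture viewer there is one more tool, called after "Request:" as name(argument=value, ...), one argument or row to a line, values as JSON. carry_out: Moves the arm, as the interface text tells. Shift numbers are shares of 0.02 m and turn numbers shares of 0.08 rad, none past 1 either way. Its arguments: {"type":"object","properties":{"motion":{"type":"array","items":{"type":"number"}}},"required":["motion"]}

```bash
mkdir -p pics
cat > h.py <<'E'
import numpy as np, cv2
from scipy.spatial.transform import Rotation as Ro
from workcell import manip
def cam(name):
    o=manip.get_obs(); c=manip.capture(name)
    if name=="wrist":
        T=np.eye(4);T[:3,:3]=Ro.from_rotvec(o["orientation"]).as_matrix();T[:3,3]=o["tcp_pos"]
        W=T@c["tool_from_camera"]; c["R"]=W[:3,:3].T; c["t"]=-c["R"]@W[:3,3]
    return c
def ray(c,u,v,z):
    d=c["R"].T@np.linalg.solve(c["mtx"],[u,v,1]); o=-c["R"].T@c["t"]
    return o+d*(z-o[2])/d[2]
def proj(c,X):
    p=c["mtx"]@(c["R"]@np.asarray(X)+c["t"]); return p[:2]/p[2]
E
cat > a.py <<'E'
from h import *
o=manip.get_obs(); print({k:np.round(v,3) for k,v in o.items()}, manip.tcp_to_grasp)
ims=[]
for n in ["scene","side","wrist"]:
    c=cam(n); cv2.imwrite(f"pics/{n}0.png",c["pixels"]); print(n,"campos",np.round(-c["R"].T@c["t"],3))
    for q in ["tablet","stand","stand_seat","lamp","disc","bangle","ring_cone","caliper","loupe"]:
        z={"tablet":.007,"stand_seat":.048}.get(q,0)
        for r in manip.tip_of(q,n)[:3]:
            u,v=r["position"][0]*560,r["position"][1]*420
            print(q,round(r["conf"],2),round(u),round(v),np.round(ray(c,u,v,z),3))
E
python3 a.py
```

```text
{'clock': np.float64(0.0), 'joints': array([-1.314,  0.314, -0.048,  1.21 ,  0.   ,  1.571]), 'joint_vel': array([-0.001, -0.001, -0.   , -0.001, -0.   ,  0.002]), 'tau': array([ 0.0000e+00, -5.3959e+01,  3.3975e+01,  1.9000e-02, -0.0000e+00,
        0.0000e+00]), 'tcp_pos': array([ 0.152, -0.58 ,  0.404]), 'orientation': array([-3.114, -0.402,  0.   ]), 'ft_force': array([ 0.205, -0.234, -0.069]), 'wrist_torque': array([-0.007,  0.011, -0.035]), 'gripper_force': np.float64(0.0), 'gripper_width': np.float64(1.004)} 0.1547
scene campos [ 0.902 -0.791  0.83 ]
tablet 0.6 108 297 [ 0.261 -0.492  0.007]
tablet 0.58 270 319 [ 0.622 -0.338  0.007]
tablet 0.51 206 306 [ 0.477 -0.388  0.007]
stand 0.94 316 225 [0.567 0.003 0.   ]
stand 0.5 125 341 [ 0.378 -0.55   0.   ]
stand_seat 0.82 300 205 [0.51  0.007 0.048]
stand_seat 0.31 294 169 [0.41  0.149 0.048]
disc 0.94 208 306 [ 0.476 -0.381  0.   ]
disc 0.29 301 205 [ 0.489  0.056 -0.   ]
bangle 0.63 295 168 [0.379 0.213 0.   ]
ring_cone 0.46 319 149 [0.397 0.362 0.   ]
caliper 0.73 128 341 [ 0.384 -0.548  0.   ]
loupe 0.7 229 227 [ 0.358 -0.137  0.   ]
side campos [0.38  0.951 1.146]
tablet 0.9 237 169 [ 0.64  -0.332  0.007]
tablet 0.69 341 175 [ 0.257 -0.338  0.007]
tablet 0.54 340 146 [ 0.26  -0.506  0.007]
stand 0.63 250 238 [ 0.549 -0.012  0.   ]
stand 0.45 262 232 [ 0.514 -0.038  0.   ]
stand_seat 0.93 261 232 [0.509 0.004 0.048]
disc 0.81 282 166 [ 0.476 -0.374  0.   ]
bangle 0.81 303 302 [0.363 0.214 0.   ]
ring_cone 0.77 284 352 [0.406 0.372 0.   ]
caliper 0.51 305 139 [ 0.398 -0.548  0.   ]
loupe 0.66 308 215 [ 0.367 -0.129  0.   ]
wrist campos [ 0.219 -0.565  0.373]
tablet 0.75 223 39 [ 0.264 -0.493  0.007]
```

```bash
cd pics; python3 -c "
import cv2,numpy as np
a=cv2.imread('scene0.png');b=cv2.imread('side0.png');w=cv2.imread('wrist0.png')
cv2.imwrite('m0.png',cv2.resize(np.vstack([np.hstack([a,b])]),(800,300)))"
```

```text
(no output)
```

View pics/scene0.png

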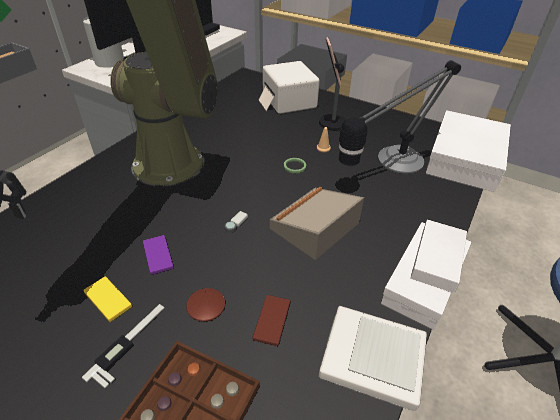

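View pics/side0.png

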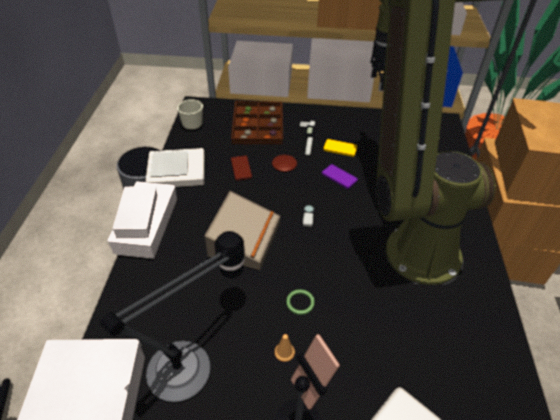

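View pics/wrist0.png

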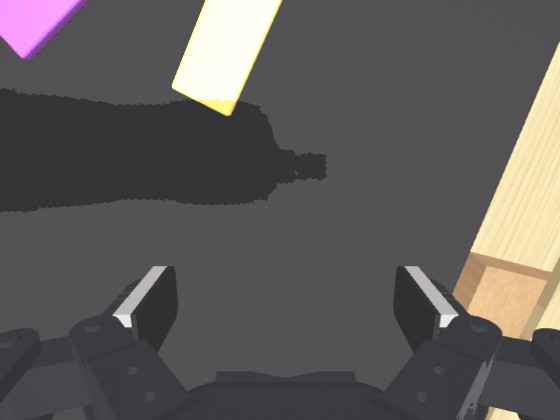

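The scene view shows the tablet at (271,319), disc (206,305), stand (317,222) with its cleat running from (276,220) to (320,188), and the lamp head at (352,138). The side view agrees: tablet (241,167), stand (243,228), head (231,252). The wrist view shows only the purple and yellow look-alikes. Next I'll refine the yaws and the lamp position.

```bash
cat > b.py <<'E'
from h import *
for n in ["scene","side"]:
    c=cam(n); im=c["pixels"]; hsv=cv2.cvtColor(im,cv2.COLOR_BGR2HSV)
    b,g,r=[im[...,i].astype(int) for i in range(3)]
    seeds={"tablet":(271,319) if n=="scene" else (241,167),"disc":(206,305) if n=="scene" else (284,162),"cleat":(300,202) if n=="scene" else (262,234)}
    for k,s in seeds.items():
        col=im[s[1],s[0]].astype(int); 
        m=((r>1.6*b)&(r-b>25)).astype(np.uint8)
        if k=="cleat": m=((r>1.75*b)&(r-b>50)).astype(np.uint8)
        _,lab=cv2.connectedComponents(m)
        w=lab[s[1]-8:s[1]+9,s[0]-8:s[0]+9].ravel(); w=w[w>0]
        if not len(w): print(n,k,"none",col);continue
        L=np.bincount(w).argmax(); ys,xs=np.nonzero(lab==L)
        z={"tablet":.012,"disc":.012,"cleat":.055}[k]
        P=np.array([ray(c,x,y,z)[:2] for x,y in zip(xs,ys)],np.float32)
        (cx,cy),(w_,h_),a=cv2.minAreaRect(P); 
        e=np.linalg.eigh(np.cov(P.T))[1][:,1]
        print(n,k,len(P),col,"c",np.round([cx,cy],3),"size",np.round([w_,h_],3),"ang",round(a,1),"long axis deg",round(np.degrees(np.arctan2(e[1],e[0]))%180,1))
    for q in ["lamp"]:
        for f in (manip.search_frame,manip.tip_of):
            for rr in f(q,n)[:2]:
                p=rr["position"]; print(n,q,f.__name__,round(rr["conf"],2),round(p[0]*560),round(p[1]*420))
    C=(np.s_[110:200,310:420] if n=="scene" else np.s_[220:310,190:300])
    cv2.imwrite(f"pics/l_{n}.png",cv2.resize(im[C],None,fx=4 ,fy=4,interpolation=cv2.INTER_CUBIC))
a=cv2.imread("pics/l_scene.png");b=cv2.imread("pics/l_side.png")
m=np.hstack([a[:360,:400],b[:360,:400]]);cv2.imwrite("pics/lamp.png",m); print(m.shape)
E
python3 b.py
```

```text
scene tablet 1234 [ 52  63 115] c [ 0.628 -0.338] size [0.06  0.125] ang 17.2 long axis deg 107.7
scene disc 1003 [ 56  65 121] c [ 0.473 -0.385] size [0.089 0.09 ] ang 32.0 long axis deg 130.5
scene cleat 208 [ 67 104 163] c [0.508 0.01 ] size [0.192 0.014] ang 77.8 long axis deg 78.0
scene lamp call 0.77 403 133
side tablet 410 [ 29  41 107] c [ 0.625 -0.337] size [0.064 0.133] ang 16.6 long axis deg 106.1
side disc 355 [ 29  44 109] c [ 0.469 -0.38 ] size [0.09  0.098] ang 5.8 long axis deg 97.3
side cleat 190 [ 38  93 175] c [0.505 0.01 ] size [0.194 0.013] ang 78.1 long axis deg 77.8
side lamp call 0.61 180 346
(360, 800, 3)
```

View pics/lamp.png

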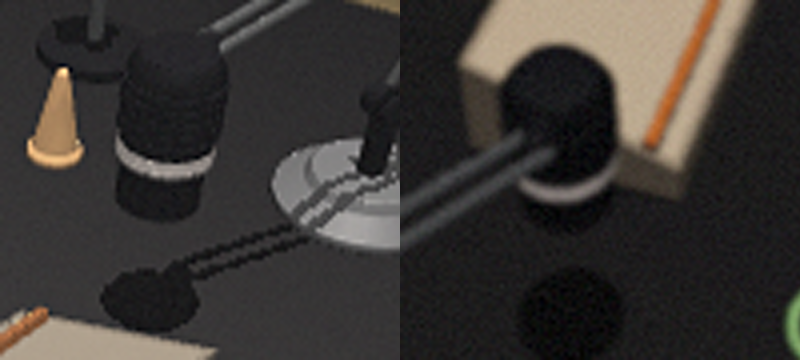

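The crop shows the head's lower face centred near scene pixel (349.5,159.5) and side pixel (231,269.5). I'll turn these into a position and plan the tablet grasp.

Run:
```python
from h import *
c=cam("scene");print(ray(c,349.5,159.5,.112).round(3), ray(c,353,140,.18).round(3)); f=c["mtx"][0,0]; print(f)
d=cam("side");print(ray(d,231,269.5,.112).round(3))
for q in (c,d):
    w=proj(q,[.5,.19,.112]);print(w, np.linalg.norm(proj(q,[.5+.0385*q["R"][0][0],.19+.0385*q["R"][0][1],.112])-w)*2)
```

```text
[0.568 0.204 0.112] [0.568 0.207 0.18 ]
409.60340544505124
[0.568 0.201 0.112]
[327.22051037 154.76431544] 24.95801145454791
[256.10837396 268.34526989] 28.105465267123943
```

Request:
carry_out(
  motion=[0,0,0,0,85],
)

```text
clock: 2.02
tcp_pos: [0.1524, -0.5803, 0.4047]
orientation: [-3.116, -0.402, -0.0]
ft_force: [-0.4, -0.4, 0.1]
gripper_width: 1.0
gripper_force: 0.0
```

```bash
cat >> h.py <<'E'
def plan(target,ang,n,claw,z=None,o=None,per=8):
    """rows to bring TCP to target with tool-x heading ang(deg)"""
    o=o or manip.get_obs(); R=Ro.from_rotvec(o["orientation"]).as_matrix()
    a0=np.arctan2(R[1,0],R[0,0]); D=(np.asarray(target)-o["tcp_pos"])/n
    da=(np.radians(ang)-a0+np.pi)%(2*np.pi)-np.pi; s=da/n; out=[]
    print("D",np.round(D*n,4),"da",round(np.degrees(da),2))
    for i in range(n):
        a=a0+s*i; x=np.array([np.cos(a),np.sin(a)]); y=np.array([np.sin(a),-np.cos(a)])
        out.append([round(float(v),2) for v in (D[:2]@x/.02,D[:2]@y/.02,-D[2]/.02,-s/.08,claw)])
    for i in range(0,n,per): print(sum(out[i:i+per],[]))
E
python3 -c "
from h import *
plan([.628,-.338,.30],107.2,28,85)"
```

```text
D [ 0.4756  0.2423 -0.1047] da 92.49
[0.93, -0.2, 0.19, -0.72, 85.0, 0.94, -0.15, 0.19, -0.72, 85.0, 0.95, -0.09, 0.19, -0.72, 85.0, 0.95, -0.04, 0.19, -0.72, 85.0, 0.95, 0.02, 0.19, -0.72, 85.0, 0.95, 0.07, 0.19, -0.72, 85.0, 0.94, 0.12, 0.19, -0.72, 85.0, 0.94, 0.18, 0.19, -0.72, 85.0]
[0.92, 0.23, 0.19, -0.72, 85.0, 0.91, 0.29, 0.19, -0.72, 85.0, 0.89, 0.34, 0.19, -0.72, 85.0, 0.87, 0.39, 0.19, -0.72, 85.0, 0.85, 0.44, 0.19, -0.72, 85.0, 0.82, 0.49, 0.19, -0.72, 85.0, 0.79, 0.53, 0.19, -0.72, 85.0, 0.76, 0.58, 0.19, -0.72, 85.0]
[0.72, 0.62, 0.19, -0.72, 85.0, 0.69, 0.66, 0.19, -0.72, 85.0, 0.65, 0.7, 0.19, -0.72, 85.0, 0.61, 0.74, 0.19, -0.72, 85.0, 0.56, 0.77, 0.19, -0.72, 85.0, 0.52, 0.8, 0.19, -0.72, 85.0, 0.47, 0.83, 0.19, -0.72, 85.0, 0.42, 0.85, 0.19, -0.72, 85.0]
[0.37, 0.88, 0.19, -0.72, 85.0, 0.32, 0.9, 0.19, -0.72, 85.0, 0.27, 0.91, 0.19, -0.72, 85.0, 0.22, 0.93, 0.19, -0.72, 85.0]
```

Request:
carry_out(
  motion=[0.93,-0.2,0.19,-0.72,85,0.94,-0.15,0.19,-0.72,85,0.95,-0.09,0.19,-0.72,85,0.95,-0.04,0.19,-0.72,85,0.95,0.02,0.19,-0.72,85,0.95,0.07,0.19,-0.72,85,0.94,0.12,0.19,-0.72,85,0.94,0.18,0.19,-0.72,85],
)

```text
clock: 3.02
tcp_pos: [0.2893, -0.5107, 0.374]
orientation: [2.939, 1.109, -0.0]
ft_force: [0.7, 0.0, 0.4]
gripper_width: 0.997
gripper_force: 0.0
```

Request:
carry_out(
  motion=[0.92,0.23,0.19,-0.72,85,0.91,0.29,0.19,-0.72,85,0.89,0.34,0.19,-0.72,85,0.87,0.39,0.19,-0.72,85,0.85,0.44,0.19,-0.72,85,0.82,0.49,0.19,-0.72,85,0.79,0.53,0.19,-0.72,85,0.76,0.58,0.19,-0.72,85],
)

```text
clock: 4.03
tcp_pos: [0.4254, -0.4417, 0.3436]
orientation: [2.609, 1.751, -0.0]
ft_force: [-0.1, -0.2, 1.0]
gripper_width: 0.996
gripper_force: 0.0
```

Request:
carry_out(
  motion=[0.72,0.62,0.19,-0.72,85,0.69,0.66,0.19,-0.72,85,0.65,0.7,0.19,-0.72,85,0.61,0.74,0.19,-0.72,85,0.56,0.77,0.19,-0.72,85,0.52,0.8,0.19,-0.72,85,0.47,0.83,0.19,-0.72,85,0.42,0.85,0.19,-0.72,85],
)

```text
clock: 5.03
tcp_pos: [0.5614, -0.3727, 0.3132]
orientation: [2.14, 2.3, 0.0]
ft_force: [-0.1, 0.0, 0.1]
gripper_width: 0.996
gripper_force: 0.0
```

Request:
carry_out(
  motion=[0.37,0.88,0.19,-0.72,85,0.32,0.9,0.19,-0.72,85,0.27,0.91,0.19,-0.72,85,0.22,0.93,0.19,-0.72,85,0,0,0,0,85],
)

```text
clock: 5.65
tcp_pos: [0.6295, -0.3377, 0.2976]
orientation: [-1.863, -2.529, 0.0]
ft_force: [-0.5, -0.6, -0.3]
gripper_width: 0.997
gripper_force: 0.0
```

```bash
cat > w.py <<'E'
from h import *
import sys
c=cam("wrist"); im=c["pixels"]; b,g,r=[im[...,i].astype(int) for i in range(3)]
o=manip.get_obs(); print(o["clock"],o["tcp_pos"].round(4),o["joints"].round(2))
_,lab,st,_=cv2.connectedComponentsWithStats(((r>1.6*b)&(r-b>25)).astype(np.uint8))
for L in np.argsort(-st[1:,4])[:2]+1:
    ys,xs=np.nonzero(lab==L); P=np.array([ray(c,x,y,.014)[:2] for x,y in zip(xs[::5],ys[::5])],np.float32)
    print(st[L],cv2.minAreaRect(P))
cv2.imwrite("pics/"+sys.argv[1],im)
E
python3 w.py w1.png
```

```text
5.7 [ 0.6287 -0.3382  0.2979] [-0.49  0.58  0.11  1.1  -0.    0.78]
[  240   118    86   161 13097] ((0.6278107166290283, -0.3371444344520569), (0.058763984590768814, 0.11759606003761292), 17.322904586791992)
[    0   136   124   122 11859] ((0.477508008480072, -0.38142868876457214), (0.08672838658094406, 0.08831323683261871), 5.562610626220703)
```

View pics/w1.png

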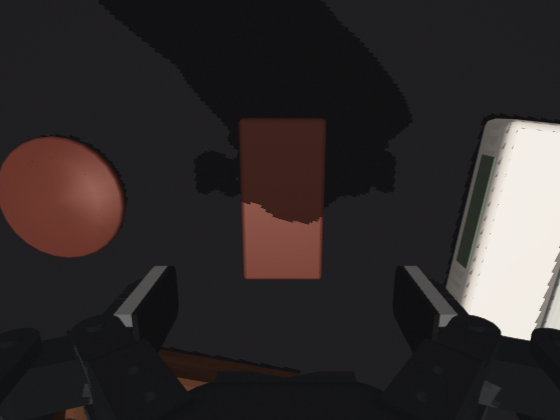

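The wrist view shows the tablet squarely between the open fingers at (282,200), with the disc well clear at (62,197). I'll descend and grip it by its upper part.

Request:
carry_out(
  motion=[0.02,0.05,1,0,85,0,0,1,0,85,0,0,1,0,85,0,0,1,0,85,0,0,1,0,85,0,0,0.8,0,85,0,0,0.5,0,85,0,0,0,0,85],
)

```text
clock: 6.7
tcp_pos: [0.6288, -0.3378, 0.1713]
orientation: [-1.865, -2.526, 0.0]
ft_force: [-0.4, 0.5, 1.1]
gripper_width: 0.994
gripper_force: 0.0
```

Request:
carry_out(
  motion=[0,0,0,0,50,0,0,0,0,50,0,0,0,0,50,0,0,0,0,50,0,0,0,0,50,0,0,0,0,50],
)

```text
clock: 7.45
tcp_pos: [0.6298, -0.3383, 0.1738]
orientation: [1.865, 2.525, 0.0]
ft_force: [1.0, 0.4, 5.5]
gripper_width: 0.679
gripper_force: 65.7
```

Request:
carry_out(
  motion=[0,0,-0.5,0,50,0,0,-1,0,50,0,0,-1,0,50,0,0,-1,0,50,0,0,-1,0,50,0,0,-1,0,50,0,0,-1,0,50,0,0,-1,0,50],
)

```text
clock: 8.45
tcp_pos: [0.6291, -0.338, 0.3243]
orientation: [1.866, 2.527, 0.0]
ft_force: [-0.2, -0.8, -2.2]
gripper_width: 0.681
gripper_force: 64.9
```

```bash
python3 w.py w2.png; python3 -c "
from h import *
c=cam('side');cv2.imwrite('pics/s2.png',c['pixels'])
t=np.array([.536,.003]); plan([t[0],t[1],.33],78,18,50)"
```

```text
8.5 [ 0.6298 -0.3384  0.3276] [-0.49  0.56  0.15  1.16  0.    0.78]
[  202   124   167   259 38277] ((0.6429709196090698, -0.3968619108200073), (0.13698320090770721, 0.22981920838356018), 17.182586669921875)
[   21   134   117   112 10146] ((0.4752782881259918, -0.3824720084667206), (0.08921044319868088, 0.08874133229255676), 63.95567321777344)
D [-0.094   0.3415  0.0036] da -29.12
[0.98, 0.03, -0.01, 0.35, 50.0, 0.98, 0.0, -0.01, 0.35, 50.0, 0.98, -0.03, -0.01, 0.35, 50.0, 0.98, -0.05, -0.01, 0.35, 50.0, 0.98, -0.08, -0.01, 0.35, 50.0, 0.98, -0.11, -0.01, 0.35, 50.0, 0.97, -0.14, -0.01, 0.35, 50.0, 0.97, -0.16, -0.01, 0.35, 50.0]
[0.97, -0.19, -0.01, 0.35, 50.0, 0.96, -0.22, -0.01, 0.35, 50.0, 0.95, -0.25, -0.01, 0.35, 50.0, 0.95, -0.27, -0.01, 0.35, 50.0, 0.94, -0.3, -0.01, 0.35, 50.0, 0.93, -0.33, -0.01, 0.35, 50.0, 0.92, -0.35, -0.01, 0.35, 50.0, 0.91, -0.38, -0.01, 0.35, 50.0]
[0.9, -0.4, -0.01, 0.35, 50.0, 0.89, -0.43, -0.01, 0.35, 50.0]
```

View pics/w2.png

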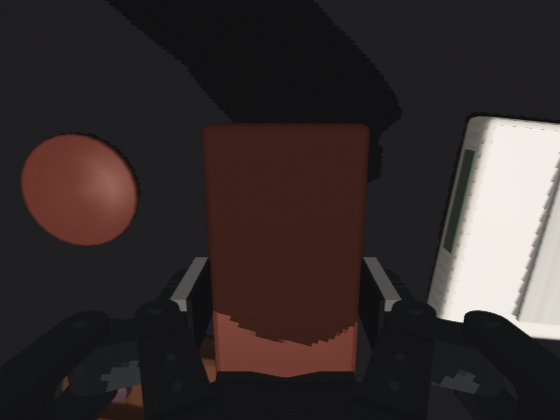

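The tablet is held square and centred between the pads, but the tips are flush with its underside. On the slope they would touch first, so I'll regrip about 7 mm higher.

Request:
carry_out(
  motion=[0,0,1,0,50,0,0,1,0,50,0,0,1,0,50,0,0,1,0,50,0,0,1,0,50,0,0,1,0,50,0,0,1,0,50,0,0,0.5,0,50],
)

```text
clock: 9.55
tcp_pos: [0.6285, -0.3376, 0.1735]
orientation: [-1.865, -2.526, 0.0]
ft_force: [-22.4, 10.9, 57.8]
gripper_width: 0.68
gripper_force: 71.4
```

Request:
carry_out(
  motion=[0,0,0.1,0,50,0,0,0,0,66,0,0,0,0,70,0,0,0,0,70],
)

```text
clock: 10.05
tcp_pos: [0.6292, -0.3381, 0.1701]
orientation: [1.866, 2.527, 0.0]
ft_force: [0.3, 0.7, 0.4]
gripper_width: 0.824
gripper_force: 0.0
```

Request:
carry_out(
  motion=[0,0,-0.5,0,70,0,0,0,0,70,0,0,0,0,50,0,0,0,0,50,0,0,0,0,50,0,0,0,0,50],
)

```text
clock: 10.8
tcp_pos: [0.6293, -0.3382, 0.1818]
orientation: [1.865, 2.526, 0.0]
ft_force: [-1.7, 1.9, 9.2]
gripper_width: 0.653
gripper_force: 61.5
```

Request:
carry_out(
  motion=[0,0,-0.5,0,50,0,0,-1,0,50,0,0,-1,0,50,0,0,-1,0,50,0,0,-1,0,50,0,0,-1,0,50,0,0,-1,0,50,0,0,0,0,50],
)

```text
clock: 11.8
tcp_pos: [0.6299, -0.3384, 0.3135]
orientation: [1.863, 2.524, 0.001]
ft_force: [0.7, 0.3, -2.4]
gripper_width: 0.652
gripper_force: 63.7
```

```bash
python3 w.py w3.png; python3 -c "
from h import *
plan([.536,.003,.33],78,18,50)"
```

```text
11.85 [ 0.6295 -0.3382  0.3118] [-0.49  0.57  0.13  1.13  0.    0.78]
[  207   121   157   261 36061] ((0.6428738832473755, -0.3917537331581116), (0.12504534423351288, 0.2221435308456421), 17.23191261291504)
[   10   132   121   116 10790] ((0.4761328101158142, -0.38192832469940186), (0.08798876404762268, 0.08809719234704971), 74.79690551757812)
D [-0.0935  0.3412  0.0182] da -29.12
[0.98, 0.03, -0.05, 0.35, 50.0, 0.98, 0.0, -0.05, 0.35, 50.0, 0.98, -0.02, -0.05, 0.35, 50.0, 0.98, -0.05, -0.05, 0.35, 50.0, 0.98, -0.08, -0.05, 0.35, 50.0, 0.98, -0.11, -0.05, 0.35, 50.0, 0.97, -0.14, -0.05, 0.35, 50.0, 0.97, -0.16, -0.05, 0.35, 50.0]
[0.96, -0.19, -0.05, 0.35, 50.0, 0.96, -0.22, -0.05, 0.35, 50.0, 0.95, -0.24, -0.05, 0.35, 50.0, 0.94, -0.27, -0.05, 0.35, 50.0, 0.94, -0.3, -0.05, 0.35, 50.0, 0.93, -0.32, -0.05, 0.35, 50.0, 0.92, -0.35, -0.05, 0.35, 50.0, 0.91, -0.38, -0.05, 0.35, 50.0]
[0.9, -0.4, -0.05, 0.35, 50.0, 0.89, -0.43, -0.05, 0.35, 50.0]
```

Request:
carry_out(
  motion=[0.98,0.03,-0.05,0.35,50,0.98,0,-0.05,0.35,50,0.98,-0.02,-0.05,0.35,50,0.98,-0.05,-0.05,0.35,50,0.98,-0.08,-0.05,0.35,50,0.98,-0.11,-0.05,0.35,50,0.97,-0.14,-0.05,0.35,50,0.97,-0.16,-0.05,0.35,50],
)

```text
clock: 12.85
tcp_pos: [0.5868, -0.1858, 0.3173]
orientation: [-2.137, -2.301, 0.001]
ft_force: [-0.1, 0.6, -2.3]
gripper_width: 0.644
gripper_force: 63.7
```

Request:
carry_out(
  motion=[0.96,-0.19,-0.05,0.35,50,0.96,-0.22,-0.05,0.35,50,0.95,-0.24,-0.05,0.35,50,0.94,-0.27,-0.05,0.35,50,0.94,-0.3,-0.05,0.35,50,0.93,-0.32,-0.05,0.35,50,0.92,-0.35,-0.05,0.35,50,0.91,-0.38,-0.05,0.35,50],
)

```text
clock: 13.85
tcp_pos: [0.5448, -0.0344, 0.3254]
orientation: [-2.381, -2.048, 0.002]
ft_force: [0.7, 0.5, -1.7]
gripper_width: 0.653
gripper_force: 63.7
```

Request:
carry_out(
  motion=[0.9,-0.4,0,0.35,50,0.89,-0.43,0,0.35,50,0,0,0,0,50,0,0,0,0,50],
)

```text
clock: 14.35
tcp_pos: [0.5349, 0.0027, 0.3259]
orientation: [2.437, 1.983, -0.001]
ft_force: [-0.4, -0.0, -2.0]
gripper_width: 0.646
gripper_force: 63.7
```

```bash
python3 w.py w4.png; python3 -c "
from h import *
plan([.5415,.0015,.275],78,4,50)
"
```

```text
14.4 [0.535  0.0025 0.326 ] [ 0.    0.24 -0.33  1.   -0.    1.78]
[  206    60   158   318 37283] ((0.5294012427330017, -0.03212100267410278), (0.2704037129878998, 0.11994802951812744), 78.34138488769531)
D [ 0.0065 -0.001  -0.051 ] da -0.23
[0.0, 0.08, 0.64, 0.01, 50.0, 0.0, 0.08, 0.64, 0.01, 50.0, 0.0, 0.08, 0.64, 0.01, 50.0, 0.0, 0.08, 0.64, 0.01, 50.0]
```

View pics/w4.png

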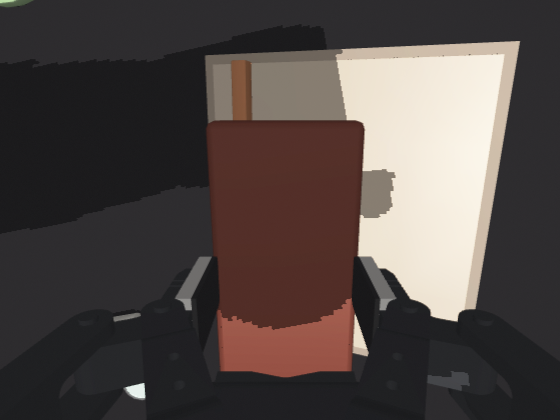

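The cleat shows left of the tablet from (241,61) to (241,120), nearly parallel to the tablet's edge. I'll measure it from here.

Run:
```python
from h import *
c=cam("wrist"); im=c["pixels"].astype(int); b,g,r=[im[...,i] for i in range(3)]
p=np.array([.5115,.008]); ux=np.array([np.cos(np.radians(-12)),np.sin(np.radians(-12))]); uy=np.array([-ux[1],ux[0]])
L=[];Rr=[]
for v in range(66,118,4):
    xs=[x for x in range(220,262) if r[v,x]>1.75*b[v,x] and r[v,x]-b[v,x]>30]
    L.append((xs[0]-.5,v));Rr.append((xs[-1]+.5,v))
for name,E,zs in (("R",Rr,(.048,.057)),("L",L,(.054,.0445))):
    for z in zs:
        P=np.array([ray(c,u,v,z)[:2] for u,v in E]); k=np.polyfit(P[:,1],P[:,0],1)
        print(name,z,"stand-frame x rel seat est",((P-p)@ux).mean().round(4),"yaw deg",np.degrees(-np.arctan(k[0])).round(2), "y",((P-p)@uy)[[0,-1]].round(3))
# back top corners
for u,v,z,n in ((517,43,.098,"back +y"),(206,57,.036,"front +y")):
    q=ray(c,u,v,z)[:2]-p; print(n,(q@ux).round(4),(q@uy).round(4))
```

```text
R 0.048 stand-frame x rel seat est 0.0028 yaw deg -11.44 y [0.092 0.062]
R 0.057 stand-frame x rel seat est 0.0036 yaw deg -11.44 y [0.091 0.062]
L 0.054 stand-frame x rel seat est -0.0083 yaw deg -12.13 y [0.091 0.062]
L 0.0445 stand-frame x rel seat est -0.0097 yaw deg -12.13 y [0.092 0.062]
back +y 0.1405 0.0979
front +y -0.027 0.0985
```

Request:
carry_out(
  motion=[-0.05,0.25,0.5,0,50,0,0.24,0.8,0,50,0,0,0.8,0,50,0,0,0.5,0,50,0,0,0.3,0,50,0,0,0,0,50],
)

```text
clock: 15.2
tcp_pos: [0.5441, 0.0001, 0.2679]
orientation: [-2.437, -1.982, 0.001]
ft_force: [-1.2, -0.1, -1.5]
gripper_width: 0.649
gripper_force: 63.8
```

Request:
carry_out(
  motion=[0,0,0.15,0,50,0,0,0.1,0,50,0,0,0.1,0,50],
)

```text
clock: 15.58
tcp_pos: [0.5444, 0.0001, 0.2615]
orientation: [2.437, 1.982, 0.001]
ft_force: [-0.4, -0.3, -2.5]
gripper_width: 0.648
gripper_force: 63.8
```

Request:
carry_out(
  motion=[0,0,0.15,0,50,0,0,0.1,0,50,0,0,0,0,50],
)

```text
clock: 15.95
tcp_pos: [0.5442, 0.0, 0.2561]
orientation: [-2.437, -1.982, 0.001]
ft_force: [-0.4, -0.1, -1.4]
gripper_width: 0.651
gripper_force: 63.8
```

Request:
carry_out(
  motion=[0,0,0.1,0,50,0,0,0.08,0,50,0,0,0,0,50],
)

```text
clock: 16.32
tcp_pos: [0.5443, 0.0001, 0.2525]
orientation: [-2.437, -1.982, 0.0]
ft_force: [0.1, -0.4, -2.2]
gripper_width: 0.648
gripper_force: 63.8
```

Request:
carry_out(
  motion=[0,0,0.08,0,50,0,0,0.08,0,50,0,0,0,0,50],
)

```text
clock: 16.7
tcp_pos: [0.5444, 0.0001, 0.2516]
orientation: [2.437, 1.982, 0.002]
ft_force: [-7.2, 0.1, 15.7]
gripper_width: 0.648
gripper_force: 70.4
```

Request:
carry_out(
  motion=[0,0,0.07,0,50,0,0,0,0,50],
)

```text
clock: 16.95
tcp_pos: [0.5444, 0.0001, 0.2513]
orientation: [2.436, 1.981, 0.002]
ft_force: [-12.1, 1.1, 26.0]
gripper_width: 0.648
gripper_force: 72.7
```

Request:
carry_out(
  motion=[0,0,-0.07,0,55,0,0,0,0,56,0,0,0,0,57,0,0,0,0,58,0,0,0,0,59],
)

```text
clock: 17.58
tcp_pos: [0.5444, 0.0001, 0.2508]
orientation: [2.437, 1.982, 0.001]
ft_force: [-3.4, 0.4, 9.3]
gripper_width: 0.691
gripper_force: 14.5
```

Request:
carry_out(
  motion=[0,0,0,0,60,0,0,0,0,61,0,0,0,0,62,0,0,0,0,63,0,0,0,0,65],
)

```text
clock: 18.2
tcp_pos: [0.5444, 0.0, 0.2495]
orientation: [2.437, 1.982, 0.0]
ft_force: [-0.6, 1.1, 0.2]
gripper_width: 0.764
gripper_force: 0.0
```

```bash
python3 w.py w5.png; python3 -c "
from h import *
for n in ('side','scene'): cv2.imwrite(f'pics/{n}5.png',cam(n)['pixels'])"
```

```text
18.25 [5.444e-01 1.000e-04 2.495e-01] [ 0.    0.32 -0.41  0.84 -0.    1.78]
[  181    34   177   351 41910] ((0.5373319983482361, -0.0021469295024871826), (0.21375294029712677, 0.09524989873170853), 78.38451385498047)
```

View pics/w5.png

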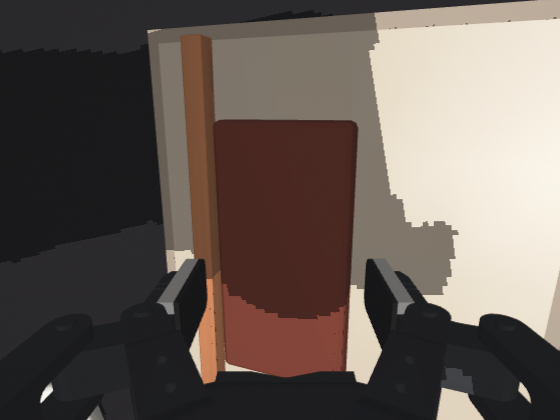

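The tablet lies flat on the slope at (285,240), nearly parallel to the cleat at column 213, with a gap of a few millimetres. I'll nudge it home with the rear pad.

Request:
carry_out(
  motion=[0,-0.1,0,0,65,0,-0.1,0,0,65,0,0,0,0,65],
)

```text
clock: 18.73
tcp_pos: [0.5402, 0.0009, 0.2495]
orientation: [-2.437, -1.982, 0.0]
ft_force: [0.1, 0.5, 0.8]
gripper_width: 0.76
gripper_force: 0.0
```

Request:
carry_out(
  motion=[0,-0.05,0,0,65,0,-0.05,0,0,65,0,0,0,0,65],
)

```text
clock: 19.1
tcp_pos: [0.5384, 0.0013, 0.2495]
orientation: [-2.437, -1.982, 0.0]
ft_force: [0.0, 0.2, -0.0]
gripper_width: 0.765
gripper_force: 0.0
```

Request:
carry_out(
  motion=[0,-0.05,0,0,65,0,-0.05,0,0,65,0,0,0,0,65],
)

```text
clock: 19.48
tcp_pos: [0.5365, 0.0017, 0.2495]
orientation: [2.437, 1.982, 0.0]
ft_force: [-0.3, -0.5, -0.2]
gripper_width: 0.758
gripper_force: 0.0
```

Request:
carry_out(
  motion=[0,-0.05,0,0,65,0,-0.03,0,0,65,0,0,0,0,65],
)

```text
clock: 19.85
tcp_pos: [0.5349, 0.002, 0.2495]
orientation: [-2.437, -1.982, 0.0]
ft_force: [0.1, -0.2, 0.2]
gripper_width: 0.759
gripper_force: 0.1
```

```bash
cat > g.py <<'E'
from h import *
c=cam("wrist"); im=c["pixels"].astype(int); b,g,r=[im[...,i] for i in range(3)]
for v in range(140,241,20):
    row=(im[v,170:380]); print(v, "red/blue", [ (170+i,tuple(row[i])) for i in range(24,64,3)] if v==180 else "", end=" ")
    d=(r[v]-b[v]); dark=(r[v]<110)&(d>25)
    beige=(d<45)&(r[v]>95)
    # tablet: r/b ratio with low g
    tab=np.nonzero((r[v,170:400]>1.9*g[v,170:400]))[0]+170
    cl=np.nonzero((r[v,170:260]>1.2*g[v,170:260])&(r[v,170:260]>1.6*b[v,170:260])&(r[v,170:260]<=1.9*g[v,170:260]))[0]+170
    print("tab",tab.min() if len(tab) else None,tab.max() if len(tab) else None,"cleat",(cl.min(),cl.max()) if len(cl) else None)
E
python3 g.py
```

```text
140 red/blue  tab None None cleat (np.int64(209), np.int64(259))
160 red/blue  tab 265 273 cleat (np.int64(210), np.int64(259))
180 red/blue [(194, (np.int64(106), np.int64(117), np.int64(127))), (197, (np.int64(107), np.int64(117), np.int64(127))), (200, (np.int64(107), np.int64(117), np.int64(127))), (203, (np.int64(106), np.int64(116), np.int64(126))), (206, (np.int64(107), np.int64(118), np.int64(127))), (209, (np.int64(102), np.int64(113), np.int64(124))), (212, (np.int64(54), np.int64(78), np.int64(117))), (215, (np.int64(55), np.int64(78), np.int64(119))), (218, (np.int64(56), np.int64(80), np.int64(120))), (221, (np.int64(56), np.int64(80), np.int64(119))), (224, (np.int64(57), np.int64(82), np.int64(122))), (227, (np.int64(57), np.int64(82), np.int64(123))), (230, (np.int64(45), np.int64(63), np.int64(95))), (233, (np.int64(39), np.int64(55), np.int64(85)))] tab None None cleat (np.int64(211), np.int64(259))
200 red/blue  tab 289 289 cleat (np.int64(211), np.int64(259))
220 red/blue  tab 307 307 cleat (np.int64(212), np.int64(259))
240 red/blue  tab 314 367 cleat (np.int64(213), np.int64(259))
```

```bash
python3 -c "
from h import *
a=cam('wrist')['pixels']; s=cam('side')['pixels'][180:270,190:290]
s=cv2.resize(s,(400,360),interpolation=cv2.INTER_CUBIC)
w=a[20:380,150:550]
cv2.imwrite('pics/v9.png',np.hstack([w,s]))"
```

```text
(no output)
```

View pics/v9.png

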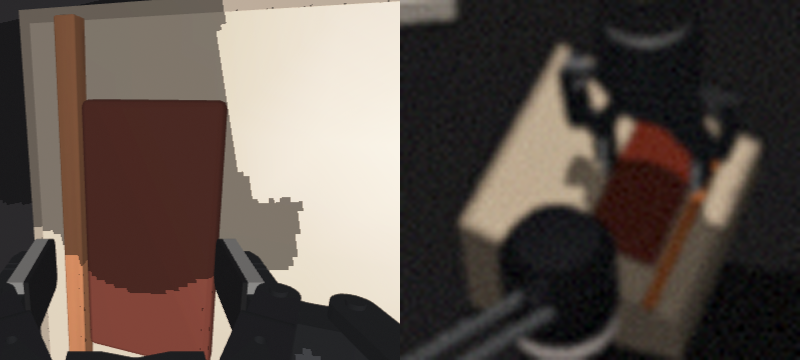

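The tablet's far end touches the cleat, with a slight gap left at the near end. I'll keep pushing until the force rises.

Request:
carry_out(
  motion=[0,-0.05,0,0,65,0,-0.03,0,0,65,0,0,0,0,65],
)

```text
clock: 20.38
tcp_pos: [0.5333, 0.0023, 0.2495]
orientation: [-2.437, -1.982, 0.0]
ft_force: [-0.1, 0.5, 0.4]
gripper_width: 0.758
gripper_force: 0.2
```

Request:
carry_out(
  motion=[0,-0.03,0,0,65,0,-0.02,0,0,65,0,0,0,0,65],
)

```text
clock: 20.75
tcp_pos: [0.5324, 0.0026, 0.2495]
orientation: [2.437, 1.982, 0.0]
ft_force: [0.2, -1.4, 0.4]
gripper_width: 0.759
gripper_force: 0.2
```

Request:
carry_out(
  motion=[0,-0.05,0,0,65,0,-0.03,0,0,65,0,0,0,0,65],
)

```text
clock: 21.12
tcp_pos: [0.5307, 0.0029, 0.2495]
orientation: [-2.437, -1.982, 0.0]
ft_force: [-0.5, 0.2, 1.2]
gripper_width: 0.758
gripper_force: 0.2
```

Request:
carry_out(
  motion=[0,-0.04,0,0,65,0,-0.02,0,0,65,0,0,0,0,65],
)

```text
clock: 21.5
tcp_pos: [0.5296, 0.0031, 0.2495]
orientation: [2.437, 1.982, 0.0]
ft_force: [-0.5, 1.0, -0.0]
gripper_width: 0.767
gripper_force: 0.2
```

```bash
cat > m.py <<'E'
from h import *
import sys
c=cam("wrist"); im=c["pixels"]; cv2.imwrite("pics/"+sys.argv[1],im)
im=im.astype(int); b,g,r=[im[...,i] for i in range(3)]
# edges per row: cleat left, cleat/tablet boundary (dark drop in r/g ratio or gap), tablet right
for v in (60,90,125,140,160,180,200,220):
    q=(r[v]>1.6*b[v])&(r[v]-b[v]>25); i=np.nonzero(q[150:420])[0]+150
    rg=(r[v,150:420]/np.maximum(g[v,150:420],1))
    runs=np.split(i,np.nonzero(np.diff(i)>1)[0]+1)
    d=np.diff(r[v,190:270]); print(v,[(k[0],k[-1]) for k in runs if len(k)>2],"steepest r",190+np.argmin(d))
E
python3 m.py w10.png
```

```text
60 [(np.int64(218), np.int64(246))] steepest r 237
90 [(np.int64(219), np.int64(246))] steepest r 238
125 [(np.int64(220), np.int64(388))] steepest r 243
140 [(np.int64(221), np.int64(388))] steepest r 243
160 [(np.int64(221), np.int64(386))] steepest r 244
180 [(np.int64(222), np.int64(385))] steepest r 240
200 [(np.int64(223), np.int64(383))] steepest r 245
220 [(np.int64(224), np.int64(382))] steepest r 246
```

The force is still zero and the image shows the rear tip passing over the tablet's top. I'll back off, drop 7 mm and push again.

Request:
carry_out(
  motion=[0,0.4,-0.1,0,66,0,0.4,0,0,66,0,0,0.2,0,66,0,0,0.2,0,66,0,0,0,0,66],
)

```text
clock: 22.18
tcp_pos: [0.5448, -0.0001, 0.2428]
orientation: [-2.437, -1.982, 0.002]
ft_force: [-1.0, -1.1, 0.2]
gripper_width: 0.772
gripper_force: 0.0
```

Request:
carry_out(
  motion=[0,-0.1,0.04,0,66,0,-0.1,0,0,66,0,-0.05,0,0,66,0,0,0,0,66],
)

```text
clock: 22.68
tcp_pos: [0.5404, 0.0009, 0.2428]
orientation: [2.437, 1.982, 0.0]
ft_force: [-1.5, -0.5, 0.2]
gripper_width: 0.774
gripper_force: 0.0
```

Request:
carry_out(
  motion=[0,-0.05,0,0,66,0,-0.05,0,0,66,0,0,0,0,66],
)

```text
clock: 23.05
tcp_pos: [0.5384, 0.0013, 0.2427]
orientation: [2.437, 1.982, -0.0]
ft_force: [-0.7, 0.5, -0.0]
gripper_width: 0.771
gripper_force: 0.0
```

Request:
carry_out(
  motion=[0,-0.05,0,0,66,0,-0.05,0,0,66,0,0,0,0,66],
)

```text
clock: 23.42
tcp_pos: [0.5364, 0.0017, 0.2427]
orientation: [-2.437, -1.982, 0.0]
ft_force: [0.1, -0.5, 0.1]
gripper_width: 0.773
gripper_force: 0.0
```

Request:
carry_out(
  motion=[0,-0.05,0,0,66,0,-0.05,0,0,66,0,0,0,0,66],
)

```text
clock: 23.8
tcp_pos: [0.5345, 0.0021, 0.2427]
orientation: [-2.437, -1.982, 0.0]
ft_force: [-0.1, -0.3, 0.3]
gripper_width: 0.772
gripper_force: 0.0
```

Request:
carry_out(
  motion=[0,-0.03,0,0,66,0,-0.03,0,0,66,0,0,0,0,66],
)

```text
clock: 24.18
tcp_pos: [0.5333, 0.0023, 0.2427]
orientation: [-2.437, -1.982, 0.0]
ft_force: [-0.0, -0.2, -0.4]
gripper_width: 0.772
gripper_force: 0.1
```

Request:
carry_out(
  motion=[0,-0.04,0,0,66,0,-0.03,0,0,66,0,0,0,0,66],
)

```text
clock: 24.55
tcp_pos: [0.5323, 0.0025, 0.2429]
orientation: [2.437, 1.982, 0.001]
ft_force: [2.8, -2.6, 0.2]
gripper_width: 0.776
gripper_force: 1.2
```

Request:
carry_out(
  motion=[0,-0.04,0,0,66,0,-0.03,0,0,66,0,0,0,0,66],
)

```text
clock: 24.92
tcp_pos: [0.5317, 0.0027, 0.2434]
orientation: [2.436, 1.98, 0.003]
ft_force: [3.9, -2.2, 1.2]
gripper_width: 0.771
gripper_force: 2.7
```

```bash
python3 m.py w11.png
```

```text
60 [(np.int64(208), np.int64(238))] steepest r 228
90 [(np.int64(210), np.int64(238))] steepest r 229
125 [(np.int64(211), np.int64(377))] steepest r 229
140 [(np.int64(212), np.int64(378))] steepest r 229
160 [(np.int64(213), np.int64(376))] steepest r 229
180 [(np.int64(214), np.int64(375))] steepest r 230
200 [(np.int64(215), np.int64(373))] steepest r 231
220 [(np.int64(215), np.int64(372))] steepest r 231
```

```bash
cat > q.py <<'E'
from h import *
c=cam("wrist"); im=c["pixels"].astype(int); b,g,r=[im[...,i] for i in range(3)]
A=[];B=[];C=[]
for v in range(50,235,3):
    i=np.nonzero((r[v]>1.6*b[v])&(r[v]-b[v]>25))[0]; i=i[(i>150)&(i<420)]
    A.append(ray(c,i[0]-.5,v,.054)[:2])
    if i[-1]-i[0]>100 and v>135:
        B.append(ray(c,i[-1]+.5,v,.0817)[:2]); k=190+np.argmin(np.diff(r[v,190:270])); C.append(ray(c,k+.5,v,.061)[:2])
def yaw(P): P=np.array(P); return np.degrees(np.arctan2(*(-np.polyfit(P[:,1],P[:,0],1)[:1],1))).round(2) if 0 else np.degrees(np.arctan(-np.polyfit(P[:,1],P[:,0],1)[0])).round(2)
print("cleat yaw",yaw(A),"tablet rear yaw",yaw(B),"tablet front yaw",yaw(C))
ax=np.radians(yaw(A)); n=np.array([np.cos(ax),np.sin(ax)])
print("cleat lower edge->tablet rear top edge, mm (home: 64.4)",(np.array(B)@n).mean()*1e3-(np.array(A)@n).mean()*1e3, "front top edge (home ~8.2)",(np.array(C)@n).mean()*1e3-(np.array(A)@n).mean()*1e3)
E
python3 q.py
```

```text
cleat yaw -12.2 tablet rear yaw -12.11 tablet front yaw -12.2
cleat lower edge->tablet rear top edge, mm (home: 64.4) 64.17872753461012 front top edge (home ~8.2) 8.677533580054899
```

The tablet is home and square: the image gives 64.2 mm against 64.4 mm expected, with cleat and tablet yaws within 0.1°. I'll retract and turn the tool half round so the camera trails, then plan the push with both open fingers on the stand's -y side.

Request:
carry_out(
  motion=[0,0.25,0,0,68,0,0.1,-0.3,0,70,0,0,-1,0,70,0,0,-1,0,75,0,0,-1,0,85,0,0,-1,0,85,0,0,0,0,85],
)

```text
clock: 25.9
tcp_pos: [0.538, 0.0016, 0.3301]
orientation: [2.436, 1.982, 0.003]
ft_force: [-0.5, -0.5, 0.1]
gripper_width: 0.996
gripper_force: 0.0
```

```bash
python3 q.py; python3 -c "
from h import *
c=cam('scene'); 
for n in ('scene','side'):
    c=cam(n)
    for r in manip.tip_of('stand_seat',n)[:1]: print(r['conf'],ray(c,r['position'][0]*560,r['position'][1]*420,.048))
plan([.534,-.153,.33],257.8,40,85)"
```

```text
0.72 [0.51388847 0.0060962  0.048     ]
0.63 [ 0.50931064 -0.00738287  0.048     ]
D [-0.003  -0.1545  0.0023] da 179.55
[-0.19, 0.04, -0.0, -0.98, 85.0, -0.19, 0.02, -0.0, -0.98, 85.0, -0.19, 0.01, -0.0, -0.98, 85.0, -0.19, -0.01, -0.0, -0.98, 85.0, -0.19, -0.02, -0.0, -0.98, 85.0, -0.19, -0.04, -0.0, -0.98, 85.0, -0.19, -0.05, -0.0, -0.98, 85.0, -0.18, -0.07, -0.0, -0.98, 85.0]
[-0.17, -0.08, -0.0, -0.98, 85.0, -0.17, -0.1, -0.0, -0.98, 85.0, -0.16, -0.11, -0.0, -0.98, 85.0, -0.15, -0.12, -0.0, -0.98, 85.0, -0.14, -0.13, -0.0, -0.98, 85.0, -0.13, -0.14, -0.0, -0.98, 85.0, -0.12, -0.15, -0.0, -0.98, 85.0, -0.11, -0.16, -0.0, -0.98, 85.0]
[-0.09, -0.17, -0.0, -0.98, 85.0, -0.08, -0.18, -0.0, -0.98, 85.0, -0.07, -0.18, -0.0, -0.98, 85.0, -0.05, -0.19, -0.0, -0.98, 85.0, -0.04, -0.19, -0.0, -0.98, 85.0, -0.02, -0.19, -0.0, -0.98, 85.0, -0.01, -0.19, -0.0, -0.98, 85.0, 0.01, -0.19, -0.0, -0.98, 85.0]
[0.02, -0.19, -0.0, -0.98, 85.0, 0.04, -0.19, -0.0, -0.98, 85.0, 0.05, -0.19, -0.0, -0.98, 85.0, 0.07, -0.18, -0.0, -0.98, 85.0, 0.08, -0.17, -0.0, -0.98, 85.0, 0.1, -0.17, -0.0, -0.98, 85.0, 0.11, -0.16, -0.0, -0.98, 85.0, 0.12, -0.15, -0.0, -0.98, 85.0]
[0.13, -0.14, -0.0, -0.98, 85.0, 0.14, -0.13, -0.0, -0.98, 85.0, 0.15, -0.12, -0.0, -0.98, 85.0, 0.16, -0.11, -0.0, -0.98, 85.0, 0.17, -0.09, -0.0, -0.98, 85.0, 0.18, -0.08, -0.0, -0.98, 85.0, 0.18, -0.07, -0.0, -0.98, 85.0, 0.19, -0.05, -0.0, -0.98, 85.0]Traceback (most recent call last):
  File "q.py", line 6, in <module>
    A.append(ray(c,i[0]-.5,v,.054)[:2])
                   ~^^^
IndexError: index 0 is out of bounds for axis 0 with size 0
```

Request:
carry_out(
  motion=[-0.19,0.04,0,-0.98,85,-0.19,0.02,0,-0.98,85,-0.19,0.01,0,-0.98,85,-0.19,-0.01,0,-0.98,85,-0.19,-0.02,0,-0.98,85,-0.19,-0.04,0,-0.98,85,-0.19,-0.05,0,-0.98,85,-0.18,-0.07,0,-0.98,85],
)

```text
clock: 27.2
tcp_pos: [0.537, -0.0295, 0.328]
orientation: [-1.703, -2.639, 0.001]
ft_force: [-0.2, 0.0, -0.4]
gripper_width: 0.996
gripper_force: 0.0
```

Request:
carry_out(
  motion=[-0.17,-0.08,0,-0.98,85,-0.17,-0.1,0,-0.98,85,-0.16,-0.11,0,-0.98,85,-0.15,-0.12,0,-0.98,85,-0.14,-0.13,0,-0.98,85,-0.13,-0.14,0,-0.98,85,-0.12,-0.15,0,-0.98,85,-0.11,-0.16,0,-0.98,85],
)

```text
clock: 28.2
tcp_pos: [0.5365, -0.0602, 0.328]
orientation: [-0.806, -3.035, 0.0]
ft_force: [0.3, -0.6, -0.1]
gripper_width: 0.999
gripper_force: 0.0
```

Request:
carry_out(
  motion=[-0.09,-0.17,0,-0.98,85,-0.08,-0.18,0,-0.98,85,-0.07,-0.18,0,-0.98,85,-0.05,-0.19,0,-0.98,85,-0.04,-0.19,0,-0.98,85,-0.02,-0.19,0,-0.98,85,-0.01,-0.19,0,-0.98,85,0.01,-0.19,0,-0.98,85],
)

```text
clock: 29.2
tcp_pos: [0.536, -0.0911, 0.328]
orientation: [0.17, -3.136, -0.001]
ft_force: [0.3, -0.1, -0.3]
gripper_width: 0.993
gripper_force: 0.0
```

Request:
carry_out(
  motion=[0.02,-0.19,0,-0.98,85,0.04,-0.19,0,-0.98,85,0.05,-0.19,0,-0.98,85,0.07,-0.18,0,-0.98,85,0.08,-0.17,0,-0.98,85,0.1,-0.17,0,-0.98,85,0.11,-0.16,0,-0.98,85,0.12,-0.15,0,-0.98,85],
)

```text
clock: 30.2
tcp_pos: [0.5354, -0.122, 0.328]
orientation: [1.129, -2.931, -0.001]
ft_force: [-0.9, 0.1, -0.9]
gripper_width: 0.993
gripper_force: 0.0
```

Request:
carry_out(
  motion=[0.13,-0.14,0,-0.98,85,0.14,-0.13,0,-0.98,85,0.15,-0.12,0,-0.98,85,0.16,-0.11,0,-0.98,85,0.17,-0.09,0,-0.98,85,0.18,-0.08,0,-0.98,85,0.18,-0.07,0,-0.98,85,0.19,-0.05,0,-0.98,85],
)

```text
clock: 31.2
tcp_pos: [0.5349, -0.1529, 0.328]
orientation: [1.978, -2.44, -0.002]
ft_force: [-0.3, 0.5, 0.9]
gripper_width: 0.996
gripper_force: 0.0
```

```bash
cat > s.py <<'E'
from h import *
# tablet on stand: mask centroid in scene & side vs lamp
for n in ("scene","side"):
    c=cam(n); im=c["pixels"]; cv2.imwrite(f"pics/{n}_s.png",im); b,g,r=[im[...,i].astype(int) for i in range(3)]
    for k,m,z in (("tablet",(r>1.9*g)&(r-b>20),.0665),("cleat",(r>1.75*b)&(r-b>45)&(r<1.9*g),.0545)):
        _,lab,st,ce=cv2.connectedComponentsWithStats(m.astype(np.uint8))
        for L in np.argsort(-st[1:,4])[:6]+1:
            P=np.array([ray(c,x,y,z)[:2] for y,x in zip(*np.nonzero(lab==L))],np.float32); R_=cv2.minAreaRect(P)
            if abs(R_[0][1]-.08)<.17 and abs(R_[0][0]-.55)<.08 and st[L,4]>60: print(n,k,st[L,4],np.round(R_[0],4),np.round(R_[1],3),round(R_[2],1))
E
python3 s.py; python3 -c "
from h import *
plan([.534,-.153,.193],257.8,8,85)"
```

```text
scene cleat 186 [0.5342 0.0454] [0.115 0.049] 80.1
side tablet 555 [0.5352 0.006 ] [0.129 0.064] 77.1
D [-0.001   0.     -0.1351] da -0.11
[0.0, 0.01, 0.84, 0.0, 85.0, 0.0, 0.01, 0.84, 0.0, 85.0, 0.0, 0.01, 0.84, 0.0, 85.0, 0.0, 0.01, 0.84, 0.0, 85.0, 0.0, 0.01, 0.84, 0.0, 85.0, 0.0, 0.01, 0.84, 0.0, 85.0, 0.0, 0.01, 0.84, 0.0, 85.0, 0.0, 0.01, 0.84, 0.0, 85.0]
```

Request:
carry_out(
  motion=[0,0,0.9,0,85,0,0,1,0,85,0,0,1,0,85,0,0,1,0,85,0,0,1,0,85,0,0,1,0,85,0,0,0.85,0,85,0,0,0,0,85],
)

```text
clock: 32.3
tcp_pos: [0.5343, -0.1525, 0.1922]
orientation: [1.974, -2.442, -0.004]
ft_force: [-0.6, -0.2, 0.2]
gripper_width: 0.999
gripper_force: 0.0
```

Request:
carry_out(
  motion=[-0.3,0,0,0,85,-0.3,0,0,0,85,-0.3,0,0,0,85,-0.25,0,0,0,85,-0.2,0,0,0,85,-0.1,0,0,0,85,-0.1,0,0,0,85,-0.1,0,0,0,85],
)

```text
clock: 33.3
tcp_pos: [0.5421, -0.1206, 0.1937]
orientation: [1.975, -2.443, -0.0]
ft_force: [0.3, -0.3, 0.7]
gripper_width: 0.992
gripper_force: 0.0
```

Request:
carry_out(
  motion=[-0.1,0,0,0,85,-0.1,0,0,0,85,-0.1,0,0,0,85,-0.1,0,0,0,85],
)

```text
clock: 33.8
tcp_pos: [0.5437, -0.1134, 0.1937]
orientation: [1.973, -2.443, 0.003]
ft_force: [0.3, -5.6, -1.4]
gripper_width: 0.997
gripper_force: 0.0
```

Contact came at the expected spot, with 5.6 N. I'll push the stand towards the lamp.

Request:
carry_out(
  motion=[-0.2,0.02,0,0,85,-0.3,0.02,0,0,85,-0.3,0.02,0,0,85,-0.3,0.02,0,0,85,-0.3,0.02,0,0,85,-0.3,0.02,0,0,85,-0.3,0.02,0,0,85,-0.3,0.02,0,0,85],
)

```text
clock: 34.8
tcp_pos: [0.5501, -0.0682, 0.1937]
orientation: [1.972, -2.442, 0.004]
ft_force: [-0.9, -6.9, 0.3]
gripper_width: 0.995
gripper_force: 1.6
```

Request:
carry_out(
  motion=[-0.3,0.02,0,0,85,-0.3,0.02,0,0,85,-0.3,0.02,0,0,85,-0.3,0.02,0,0,85,-0.3,0.02,0,0,85,-0.3,0.02,0,0,85,-0.3,0.02,0,0,85,-0.3,0.02,0,0,85],
)

```text
clock: 35.8
tcp_pos: [0.557, -0.0206, 0.1937]
orientation: [1.972, -2.442, 0.005]
ft_force: [-1.0, -8.4, 1.7]
gripper_width: 0.993
gripper_force: 1.7
```

```bash
python3 s.py
```

```text
scene tablet 73 [0.5575 0.1213] [0.085 0.042] 79.7
scene cleat 105 [0.5467 0.1547] [0.08 0.05] 79.5
side tablet 386 [0.5269 0.0931] [0.054 0.14 ] 9.7
```

Request:
carry_out(
  motion=[-0.3,0.02,0,0,85,-0.3,0.02,0,0,85,-0.3,0.02,0,0,85,-0.3,0.02,0,0,85,-0.3,0.02,0,0,85,-0.3,0.02,0,0,85,-0.3,0.02,0,0,85,-0.3,0.02,0,0,85],
)

```text
clock: 36.9
tcp_pos: [0.5638, 0.0269, 0.1937]
orientation: [1.972, -2.442, 0.005]
ft_force: [-1.4, -7.2, 1.8]
gripper_width: 0.997
gripper_force: 1.9
```

Request:
carry_out(
  motion=[-0.3,0.02,0,0,85,-0.3,0.02,0,0,85,-0.3,0.02,0,0,85,-0.3,0.02,0,0,85,-0.3,0.02,0,0,85,-0.3,0.02,0,0,85,0,0,0,0,85],
)

```text
clock: 37.78
tcp_pos: [0.5691, 0.0631, 0.1937]
orientation: [1.973, -2.442, 0.003]
ft_force: [-0.3, -5.3, 1.0]
gripper_width: 0.998
gripper_force: 1.0
```

```bash
python3 -c "
from h import *
a=cv2.resize(cam('scene')['pixels'][100:250,250:420],(400,353),interpolation=cv2.INTER_CUBIC); b=cv2.resize(cam('side')['pixels'][190:340,160:330],(400,353),interpolation=cv2.INTER_CUBIC)
cv2.imwrite('pics/v10.png',np.hstack([a,b]))"; python3 s.py
```

```text
side tablet 448 [0.5563 0.1858] [0.12  0.066] 80.2
```

View pics/v10.png

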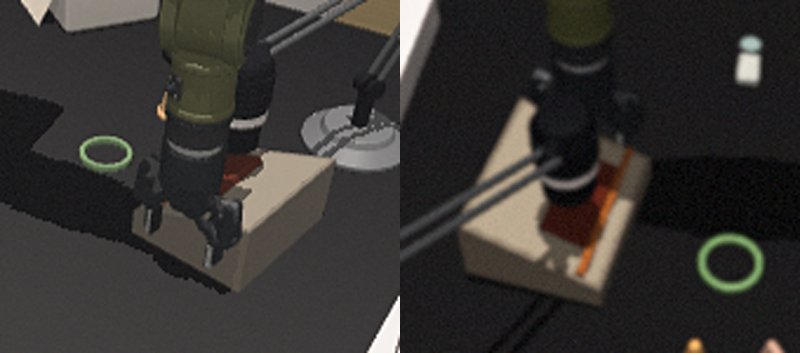

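The pictures show the tablet partly under the head, with the stand straight and the gripper clear of the lamp. About 20 mm remain.

Request:
carry_out(
  motion=[-0.2,0,0,0,85,-0.25,0,0,0,85,-0.25,0,0,0,85,-0.2,0,0,0,85,-0.1,0,0,0,85,0,0,0,0,85],
)

```text
clock: 38.72
tcp_pos: [0.573, 0.0822, 0.1936]
orientation: [1.972, -2.441, 0.004]
ft_force: [-2.8, -8.4, 2.6]
gripper_width: 0.995
gripper_force: 2.1
```

Request:
carry_out(
  motion=[0.3,0,0,0,85,0.8,0,0,0,85,1,0,0,0,85,1,0,0,0,85,1,0,-0.3,0,85,0.5,0,-0.8,0,85,0,0,-1,0,85,0,0,-1,0,85],
)

```text
clock: 39.72
tcp_pos: [0.5544, -0.0072, 0.2576]
orientation: [-1.974, 2.442, -0.001]
ft_force: [0.2, -0.1, -0.1]
gripper_width: 0.993
gripper_force: 0.0
```

```bash
cat > f.py <<'E'
from h import *
from scipy.optimize import least_squares
ux=lambda a:np.array([np.cos(a),np.sin(a)])
for n in ("side","scene"):
    c=cam(n); im=c["pixels"]; cv2.imwrite(f"pics/{n}_f.png",im); b,g,r=[im[...,i].astype(int) for i in range(3)]
    # cleat: orange
    _,lab,st,ce=cv2.connectedComponentsWithStats(((r>1.75*b)&(r-b>45)&(g>.45*r)).astype(np.uint8))
    for L in np.argsort(-st[1:,4])[:10]+1:
        P=np.array([ray(c,x,y,.053)[:2] for y,x in zip(*np.nonzero(lab==L))],np.float32); R_=cv2.minAreaRect(P)
        if .4<R_[0][0]<.65 and .05<R_[0][1]<.35: print(n,"orange",st[L,4],np.round(R_[0],4),np.round(R_[1],3),round(R_[2],1))
    for q in ("stand_seat","tablet","stand"):
        for k in manip.tip_of(q,n)[:1]:
            u,v=np.array(k["position"])*[560,420]; print(n,q,round(k["conf"],2),ray(c,u,v,{"stand_seat":.048,"tablet":.065,"stand":0}[q]).round(3))
E
python3 f.py; python3 s.py
```

```text
side orange 256 [0.5404 0.1991] [0.194 0.031] 79.4
side stand_seat 0.7 [0.57  0.195 0.048]
side tablet 0.91 [ 0.273 -0.428  0.065]
side stand 0.92 [0.58  0.183 0.   ]
scene orange 104 [0.5493 0.1895] [0.052 0.044] 1.1
scene orange 9 [0.5869 0.2806] [0.01  0.023] 47.7
scene stand_seat 0.81 [0.533 0.204 0.048]
scene tablet 0.81 [ 0.319 -0.363  0.065]
scene stand 0.92 [0.594 0.192 0.   ]
scene tablet 64 [0.5616 0.1728] [0.051 0.049] 74.6
side tablet 532 [0.5609 0.2032] [0.118 0.065] 77.6
```

```bash
python3 -c "
from workcell import manip
print(manip.job_done())"
```

```text
the job is handed in; nothing more can be done
None
```

The job is handed in with no verdict returned: the tablet was measured home and square against the cleat before the push, and after it sits under the lamp about 8 mm off centre by camera estimate; its fit to the cleat was not re-measured closely then.

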